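Roll the hexagonal leg to its striped face and clamp it in the boring jig

TASK

Get the hexagonal leg blank that lies on the boring jig ready for drilling: roll it over on the jig's board, without picking it up off the board, until the face with the yellow stripe is on top. Then slide it lengthwise against the end stop and sideways along its whole length against the fence, push the toggle clamp's blue handle fully down so that the clamp bears on the leg, and let go. Leave the two waiting legs and everything else on the bench where they are.

Things in the scene. Friction and masses are not known exactly. Their poses are not given: they have to be found in the camera images.
- jig: Boring jig, fixed to the bench: plywood board 360 (x) by 240 (y) by 18 mm thick with fence, end stop and toggle clamp. Origin: centre of its underside, on the bench; x points to the fence and clamp, y along the fence away from the end stop, z up. The other points on the jig have the same axes.
- leg_seat (a point): Where the centre of a leg is when it lies properly in place, along the jig's y, one corner edge against the fence and one end against the end stop: jig (53.4, -15, 41) mm.
- fence (a point): Middle of the top edge of the fence's working face (which looks to -x): jig (80, -5, 48) mm. The fence is 18 mm thick, 220 mm long in y, 30 mm high above the board.
- end_stop (a point): Middle of the top edge of the end stop's working face (which looks to +y): jig (53.4, -100, 52) mm. Block 48 mm (x, up to the fence) by 18 mm (y), 34 mm high above the board.
- riser (a point): Centre of the top of the wooden riser block that carries the clamp behind the fence: jig (135.5, 40, 54) mm. Block 75 (x) by 45 (y) by 36 mm high; on it the clamp's steel cheeks, x 103 to 154 mm, 26 mm wide (y), up to 97 mm above the bench.
- clamp_arm: The clamp's arm, hinged at its origin, jig (111.4, 40, 88.8) mm. Open: it stands up 68 mm (14 mm wide), a rubber-footed screw 58 mm up pointing 26 mm to the jig's -x. As the handle goes down it swings to -x, over the fence, by 1.16 times the handle's angle; its foot meets the top of a seated leg about 1 mm before the handle is fully down.
- handle_pivot (a point): The hinge axis of the clamp's handle (parallel to the jig's y) at the middle of the clamp: jig (143.4, 40, 88.8) mm.
- handle_end (a point): Centre of the free end of the clamp's blue handle, 115 mm from handle_pivot. The outer 85 mm of the handle is a round grip 18 mm thick.
- clamp_handle (a joint): Angle of the clamp's handle in rad: 0 open (handle pointing up, leaning 0.2 rad towards the jig's +x), 1.35 fully down (level, pointing along +x). Stays where it is left; about 5 N near its end moves it, about 12 N presses the foot home on a leg (the last 0.02 rad).
- leg_a_mid (a point): dark hexagonal leg blank lying on a flat: 46 mm across flats, 53.1 across corners, 170 long, about 0.22 kg. One long face has a yellow stripe along it (on each end a short yellow line points to it); it may start on any side. Three such legs: one is on the jig, two wait on stock_board, which is which varies. Point: its centre. Axes: x along the leg, z out of the striped face.
- leg_b_mid (a point): A leg blank just like leg_a_mid: same size, stripe, point and axes.
- leg_c_mid (a point): A leg blank just like leg_a_mid: same size, stripe, point and axes.
- stock_board: Plain plywood board, 240 by 220 by 18 mm, beside the jig on its -x side, on which the other two legs wait. Origin: centre of its underside.
- sleeve_tall: Brown sanding sleeve standing on the jig's board in its corner away from the fence, at the end stop's end: 38 mm diameter, 115 mm tall. Origin at the centre of its foot. Leave alone.
- sleeve_short: Brown sanding sleeve standing on the bench beyond the jig: 50 mm diameter, 75 mm tall. Origin at the centre of its foot. Leave alone.
- offcut: Pale wood offcut 34 (x) by 50 (y) by 24 mm high on the jig's board in its near corner away from the fence. Origin at the centre of its underside. Leave alone.
- glue: White glue bottle with orange cap standing on the bench beside the jig, 56 mm diameter, 165 mm tall. Origin at the centre of its foot. Leave alone.
- square: Try square lying flat on the bench beside the jig, near the handle's sweep: dark stock 18 by 100 by 16 mm at the origin (long side along y), 3 mm steel blade reaching 137 mm to its +x, 22 to 50 mm to its +y. Leave alone.
- brush: Bench brush lying on the bench beyond the jig, 28 mm wide (x), 240 mm long (y), 46 mm high. Origin under its middle. Leave alone.
Things that resemble listed ones, but are neither listed nor needed, are in the scene too. Leave any green or red look-alike of the part that bears leg_a_mid alone.

How it is judged (in metres and radians):
On the way:
1. the leg on the jig lies flat on the board with its striped face on top (((angle between leg_a_mid's own z axis and vertical below 0.07 rad and x of leg_a_mid in the frame of jig above -0.18 m and z of leg_a_mid in the frame of jig below 0.044 m and linear speed of leg_a below 0.01 m/s and angular speed of leg_a below 0.1 rad/s) or (angle between leg_b_mid's own z axis and vertical below 0.07 rad and x of leg_b_mid in the frame of jig above -0.18 m and z of leg_b_mid in the frame of jig below 0.044 m and linear speed of leg_b below 0.01 m/s and angular speed of leg_b below 0.1 rad/s) or (angle between leg_c_mid's own z axis and vertical below 0.07 rad and x of leg_c_mid in the frame of jig above -0.18 m and z of leg_c_mid in the frame of jig below 0.044 m and linear speed of leg_c below 0.01 m/s and angular speed of leg_c below 0.1 rad/s))), for 0.2 s.
At the end, for the whole second after the job is handed in: The leg on the jig lies still, striped face up (4 deg), within 3 mm and 2 deg of the fence and 4 mm of the end stop; clamp handle at least 1.25 of 1.35 rad down, rubber foot bearing on the leg; waiting legs and bystanders within 20 mm of their start (((angle between leg_a_mid's own z axis and vertical below 0.07 rad and x of leg_a_mid in the frame of jig between -0.18 and 0.05644 m and z of leg_a_mid in the frame of jig below 0.044 m and linear speed of leg_a below 0.01 m/s and angular speed of leg_a below 0.1 rad/s and x of leg_a_mid in the frame of jig above 0.05044 m and y of leg_a_mid in the frame of jig between -0.019 and -0.011 m and angle between the x axis of leg_a_mid and the y axis of jig, either way round below 0.035 rad and contact force between clamp_arm and leg_a above 0.5 N and distance of each of leg_b_mid, leg_c_mid from where it was at the start of the episode below 0.02 m) or (angle between leg_b_mid's own z axis and vertical below 0.07 rad and x of leg_b_mid in the frame of jig between -0.18 and 0.05644 m and z of leg_b_mid in the frame of jig below 0.044 m and linear speed of leg_b below 0.01 m/s and angular speed of leg_b below 0.1 rad/s and x of leg_b_mid in the frame of jig above 0.05044 m and y of leg_b_mid in the frame of jig between -0.019 and -0.011 m and angle between the x axis of leg_b_mid and the y axis of jig, either way round below 0.035 rad and contact force between clamp_arm and leg_b above 0.5 N and distance of each of leg_a_mid, leg_c_mid from where it was at the start of the episode below 0.02 m) or (angle between leg_c_mid's own z axis and vertical below 0.07 rad and x of leg_c_mid in the frame of jig between -0.18 and 0.05644 m and z of leg_c_mid in the frame of jig below 0.044 m and linear speed of leg_c below 0.01 m/s and angular speed of leg_c below 0.1 rad/s and x of leg_c_mid in the frame of jig above 0.05044 m and y of leg_c_mid in the frame of jig between -0.019 and -0.011 m and angle between the x axis of leg_c_mid and the y axis of jig, either way round below 0.035 rad and contact force between clamp_arm and leg_c above 0.5 N and distance of each of leg_a_mid, leg_b_mid from where it was at the start of the episode below 0.02 m)) and value of joint clamp_handle above 1.25 rad and distance of each of sleeve_tall, sleeve_short, offcut, glue, square, brush from where it was at the start of the episode below 0.02 m); the robot touches nothing.
It fails at once if a leg is lifted more than 40 mm off the board instead of being rolled on it (z of any of leg_a_mid, leg_b_mid, leg_c_mid in the frame of jig above 0.081 m).
It fails at once if a waiting leg on the side board is moved by 20 mm ((distance of leg_a_mid from where it was at the start of the episode above 0.02 m and x of leg_a_mid in the frame of jig below -0.19 m) or (distance of leg_b_mid from where it was at the start of the episode above 0.02 m and x of leg_b_mid in the frame of jig below -0.19 m) or (distance of leg_c_mid from where it was at the start of the episode above 0.02 m and x of leg_c_mid in the frame of jig below -0.19 m)).
It fails at once if one of the bystanders is moved by 20 mm (distance of any of sleeve_tall, sleeve_short, offcut, glue, square, brush from where it was at the start of the episode above 0.02 m).
It fails at once if a sanding sleeve or the glue bottle is tipped over (angle between any of sleeve_tall, sleeve_short, glue's own z axis and vertical above 0.4 rad).
It also fails if it takes over 62 s, if anything falls off the work surface, if the arm or the gripper's body presses on something with over 40 N, if the wrist force passes 120 N, or if a joint passes its speed limit or range.

ROBOT

A 6-joint arm with a two-finger parallel gripper is mounted at the origin on the work surface. World frame = base frame: x ahead of the robot, y to its left, z up, the work surface at z = 0. Lengths are in mm, angles in rad, forces in N, time in s.
With the tool pointing down it reaches from about 375 to 750 mm from the base axis. Payload 9 kg.
Tool frame: the origin (TCP) lies between the finger pads; the fingertips stand 25 mm ahead of it and the grasp point (between the pads) lies 6 mm ahead of it; x points along the fingers, z is the direction in which the jaws open and shut, and the axes are right-handed (so a half turn about x gives the same grasp; the last joint's range is limited). The gripper opens to 85 mm and grips with 20 to 120 N. Pads are 22 mm wide; open, the fingers measure 114 mm over their backs; the gripper's body (76 mm by 85 mm) begins 54 mm behind the grasp point. The pads swing forward as they close: fully open they stand 13 mm farther back than shut.
Start: joints at [-1.559, 0.104, 0.097, 1.564, 0, 1.353], TCP at [136.677, -584.254, 256.331] pointing down, gripper open.
Joint ranges: [-2.99, 2.99], [-0.84, 1.86], [-1.1, 1.16], [-1.84, 2.11], [-1.51, 1.56], [-3.14, 3.14]. Speed limits (rad/s): [2.22, 2.22, 2.57, 3.14, 3.14, 3.14].

INTERFACE

Orientations are given as [roll, pitch, yaw] about the fixed x, y, z axes, in that order (R = Rz(yaw) Ry(pitch) Rx(roll)).
In Python, from cell import telemetry, viewer, job_done gives the robot as it stands. The module is installed in compiled form; this text tells all that it offers.
- The arm moves only by the tool arm_command, never from a script. Its argument "commands" is a list of rows, each a list of 3 entries, a list of its own where there are three numbers: the closure, from 0 (fully open) to 1 (shut), then the shift along the tool's x, y, z in mm, then the turn, a rotation vector about the tool's x, y, z in rad. In form: [[fingers, [tx, ty, tz], [ax, ay, az]], ...]. A call has 1 to 10 rows; each row is the pose to reach, as a shift and turn from the pose commanded when the call began, along the tool's axes at that moment; what a row does not reach only later rows make up. A row lasts 1/10 s, in which the tool goes at most 50 mm and 8.59 degrees, less where a joint would pass 70% of its speed; a pose out of reach is approached as far as the arm can. A call with a gripper value outside its range is refused whole. The fingers move at their own pace and stop on an object; "force" is the grip in N (left out, the last holds). Time passes only in rows, so rows that repeat a pose let the fingers close. It gives the time, the measured TCP pose, the force and the opening at its end, in the units of the state.
- telemetry.get_state(): the state, without advancing time (a new reading comes with each control period).
- viewer.snapshot(name): name is "side" or "top"; returns (picture, depth): 480x640x3 uint8, blue, green, red; 480x640 float32, mm along the optical axis (not along the pixel's ray), 0 where there is no reading.
- viewer.camera_params(name): a dict with "camera_matrix" (3x3 intrinsics, pixels), "dist" ([k1, k2, p1, p2, k3] as OpenCV has them; the pictures are not rectified), "view" (4x4, takes a point from world to camera coordinates). Camera axes: x right, y up, looking along -z (the intrinsics and any distortion apply to the point x, -y, -z); pixel columns grow to the right and rows downward; lengths in mm; the calibration is good to about 2 mm. A picture is of the moment at which its call begins. camera_params takes no time and is no camera call.
- job_done(): hands the job in, once; it reports no verdict.
The state is a dict: "t": time; "q": joint angles; "qd": joint speeds; "joint_efforts": joint torques, N m; "ee_pos": TCP position; "eef_rot": TCP orientation; "force": force on the tool from outside, world axes, zero at the start; "ft_torque": the same for the moment, N m; "width": opening from 0.0 (shut) to 1.0 (fully open).
Only numpy, scipy, OpenCV 4.12 (cv2) and the standard library are available. Lean on these libraries where they do the work, as an engineer would, in place of code of your own. Each camera call takes 0.05 s, during which the arm holds its last target.

## Working session

There is one attempt and no reset: what is moved stays moved. The work goes in short steps, Python scripts to look and compute and a tool call to move; the robot and the scene stay as the last step left them, time stands still between calls to the robot, and variables do not carry over. Pictures are saved under pics/ and viewed, and the job is handed in when it is done.

Besides the shell and the picture viewer there is one more tool, called after ">>>" as name([rows], argument=value, ...), one row to a line, values as JSON. arm_command: Moves the arm, as the interface text tells. Its arguments: {"type":"object","properties":{"commands":{"type":"array","items":{"type":"array"}},"force":{"type":"number"}},"required":["commands"]}

```bash
mkdir -p pics; ls; cat > h.py <<'E'
import numpy as np, cv2
from cell import telemetry, viewer
def snap(n,f):
    p,d=viewer.snapshot(n); cv2.imwrite('pics/'+f+'.png',p); np.save('pics/'+f+'.npy',d); return p,d
E
python3 - <<'E'
from h import *
print(telemetry.get_state())
for n in('side','top'):
    snap(n,n+'0'); print(viewer.camera_params(n))
E
```

```text
pics
{'t': 0.0, 'q': array([-1.55868034e+00,  1.04709432e-01,  9.64184689e-02,  1.56389609e+00,
        4.60234791e-06,  1.35305253e+00]), 'qd': array([ 0.00047091, -0.00161838,  0.00157707,  0.00087473,  0.00035816,
       -0.00109282]), 'joint_efforts': array([ 2.48555734e-04, -5.56925869e+01,  5.03655159e+01,  1.64245768e-02,
       -2.88935253e-04, -9.61329533e-06]), 'ee_pos': array([ 136.68563344, -583.89759168,  255.4884146 ]), 'eef_rot': array([2.92053955, 1.56940559, 1.57960301]), 'force': array([-0.19185407, -0.41774498, -0.08722868]), 'ft_torque': array([-0.01207237,  0.03187686, -0.02469093]), 'width': 0.9996232961309944}
{'camera_matrix': array([[434.5704846 ,   0.        , 319.8204258 ],
       [  0.        , 434.5704846 , 234.81842247],
       [  0.        ,   0.        ,   1.        ]]), 'dist': array([-0.09847047,  0.        ,  0.        ,  0.        ,  0.        ]), 'view': array([[ 9.99660361e-01, -2.51526135e-02,  6.81966256e-03,
        -4.79109632e+02],
       [ 9.22035741e-03,  5.86115820e-01,  8.10174815e-01,
        -9.15196465e+01],
       [-2.43751261e-02, -8.09836768e-01,  5.86148669e-01,
        -9.36986111e+02],
       [ 0.00000000e+00,  0.00000000e+00,  0.00000000e+00,
         1.00000000e+00]])}
{'camera_matrix': array([[446.12842315,   0.        , 315.95707676],
       [  0.        , 446.12842315, 239.22887477],
       [  0.        ,   0.        ,   1.        ]]), 'dist': array([-0.07208308,  0.        ,  0.        ,  0.        ,  0.        ]), 'view': array([[-1.95402187e-02, -9.99489045e-01, -2.52948286e-02,
         4.30489946e+00],
       [ 9.94315916e-01, -2.20750475e-02,  1.04156379e-01,
        -4.86649445e+02],
       [-1.04661544e-01, -2.31158122e-02,  9.94239217e-01,
        -9.54974467e+02],
       [ 0.00000000e+00,  0.00000000e+00,  0.00000000e+00,
         1.00000000e+00]])}
```

View pics/side0.png

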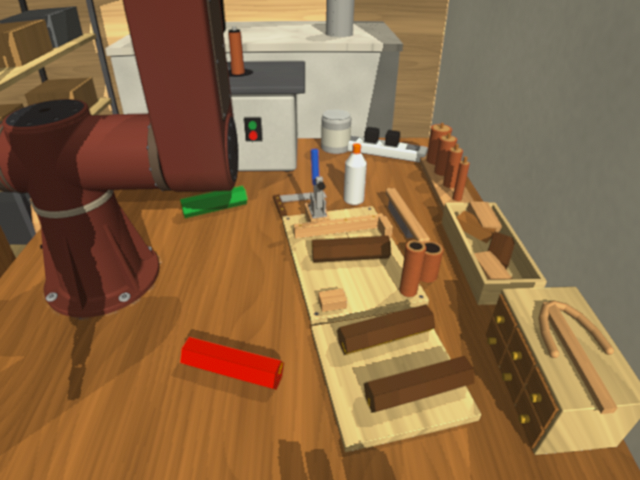

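View pics/top0.png

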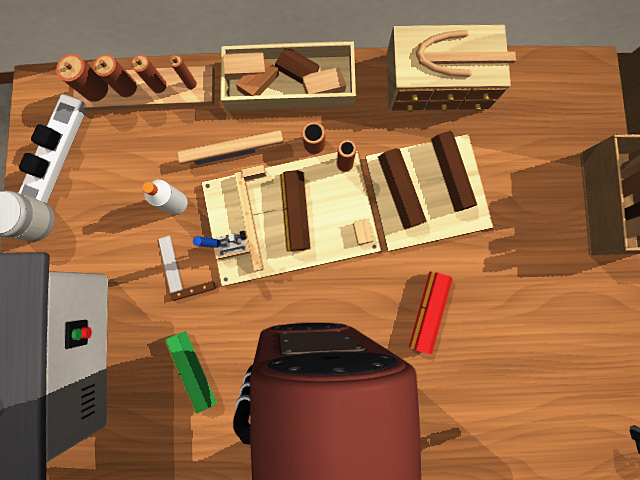

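The top view shows the jig at about (200-385, 145-285). The fence is on the left, the end stop at about (255,172), and the leg at (295,210) with yellow on its left edge. I'll zoom in.

```bash
python3 - <<'E'
import cv2
p=cv2.imread('pics/top0.png'); cv2.imwrite('pics/z1.png',cv2.resize(p[125:305,150:390],(800,600),interpolation=cv2.INTER_CUBIC))
p=cv2.imread('pics/side0.png'); cv2.imwrite('pics/z2.png',cv2.resize(p[140:320,265:505],(800,600),interpolation=cv2.INTER_CUBIC))
E
```

```text
(no output)
```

View pics/z1.png

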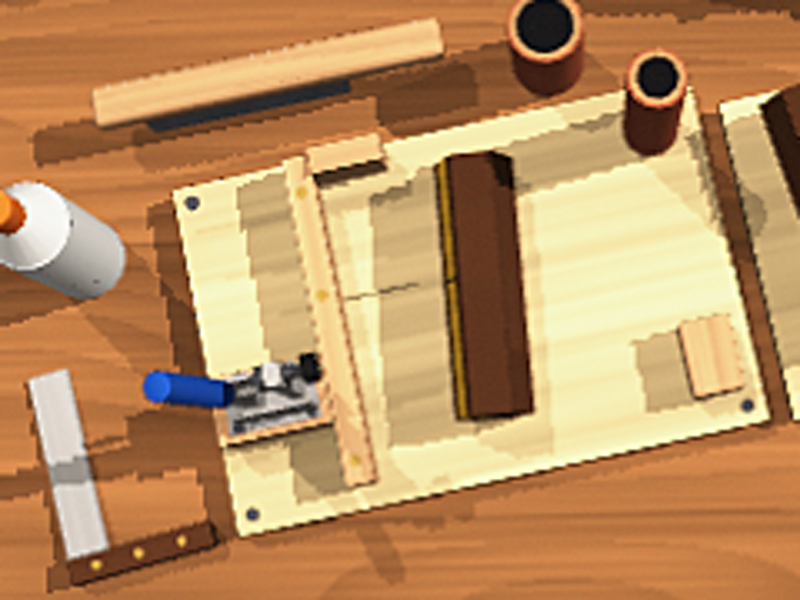

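View pics/z2.png

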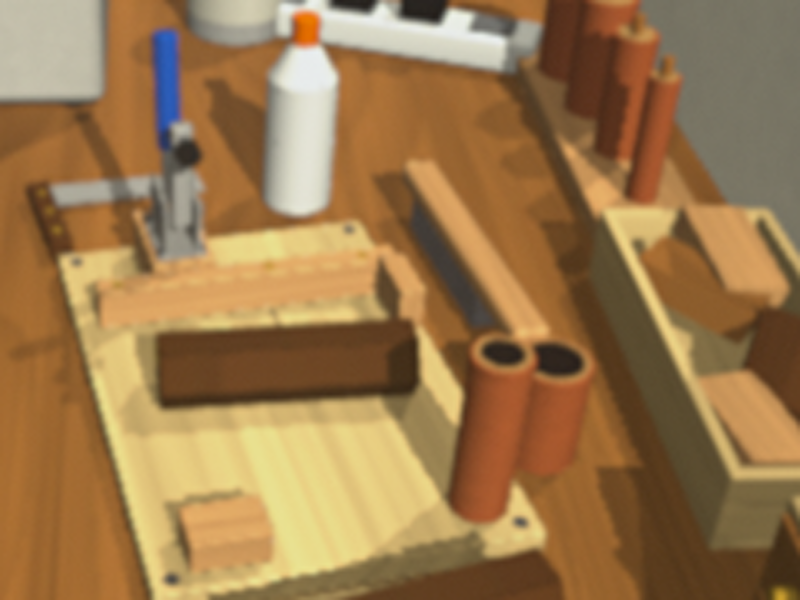

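```bash
cat >> h.py <<'E'
P={n:viewer.camera_params(n) for n in('side','top')}
def ray(n,uv):
    c=P[n]; K=c['camera_matrix']
    q=cv2.undistortPoints(np.float64(uv).reshape(-1,1,2),K,c['dist']).reshape(-1,2)
    R=c['view'][:3,:3];t=c['view'][:3,3]
    d=np.c_[q[:,0],-q[:,1],-np.ones(len(q))]@R   # R^T d
    return -R.T@t,d
def onz(n,uv,z):
    o,d=ray(n,uv); s=(z-o[2])/d[:,2]; return o+d*s[:,None]
def depthpts(n,uv,D):
    uv=np.asarray(uv); o,d=ray(n,uv); return o+d*D[uv[:,1].astype(int),uv[:,0].astype(int)][:,None]
def proj(n,X):
    c=P[n]; X=np.float64(X).reshape(-1,3)@c['view'][:3,:3].T+c['view'][:3,3]
    X=X*[1,-1,-1]
    return cv2.projectPoints(X,np.zeros(3),np.zeros(3),c['camera_matrix'],c['dist'])[0].reshape(-1,2)
E
python3 - <<'E'
from h import *
p=cv2.imread('pics/top0.png'); D=np.load('pics/top0.npy')
cv2.imwrite('pics/z3.png',cv2.resize(p[160:260,265:325],(480,800)[:0] or (360,600),interpolation=cv2.INTER_NEAREST))
# board corners from zoom (screws also)
z=np.array([[175,190],[690,90],[770,415],[240,537]])
uv=z*0.3+[150,125]
print('cam',onz('top',[[316,240]],18), ray('top',[[0,0]])[0])
X=onz('top',uv,18);print(X)
for a,b in((0,1),(1,2),(2,3),(3,0)):print(np.linalg.norm(X[a]-X[b]),np.degrees(np.arctan2(*(X[b]-X[a])[[1,0]])))
# depth profile across leg, row 210
r=210; us=np.arange(272,315); print(np.round(depthpts('top',np.c_[us,us*0+r],D)).astype(int).tolist())
print(p[r,278:300].tolist())
E
```

```text
cam [[485.70134631  -5.73908741  18.        ]] [ 384.01830528  -28.51512024 1000.26960195]
[[ 623.92770559  249.69970325   18.        ]
 [ 683.82076843 -102.45525368   18.        ]
 [ 461.47395308 -148.63081507   18.        ]
 [ 387.85599549  204.10792392   18.        ]]
357.21183164551144 -80.34772946296304
227.09092621276582 -168.26794393895076
360.3390371087504 101.78863724317249
240.433904952315 10.930779115116955
[[555, 91, 20], [555, 89, 19], [555, 87, 18], [555, 85, 19], [555, 83, 17], [555, 80, 20], [555, 78, 17], [555, 76, 19], [554, 73, 21], [555, 71, 17], [555, 69, 18], [550, 64, 44], [548, 61, 54], [548, 59, 56], [547, 56, 61], [547, 54, 61], [547, 52, 64], [546, 49, 66], [547, 47, 63], [547, 45, 62], [546, 43, 66], [546, 41, 64], [546, 39, 64], [546, 37, 66], [546, 35, 63], [546, 32, 65], [546, 30, 63], [546, 28, 64], [546, 26, 65], [547, 24, 58], [547, 22, 56], [548, 20, 53], [548, 18, 52], [549, 16, 46], [550, 14, 36], [553, 13, 19], [554, 11, 16], [553, 8, 21], [553, 6, 22], [553, 4, 21], [553, 2, 17], [553, 0, 19], [553, -3, 20]]
[[116, 169, 200], [113, 167, 199], [115, 169, 201], [121, 176, 208], [98, 144, 178], [34, 48, 68], [16, 82, 117], [35, 138, 187], [23, 89, 126], [11, 20, 41], [27, 44, 80], [33, 57, 98], [31, 55, 96], [32, 54, 97], [32, 55, 96], [30, 54, 95], [33, 55, 96], [32, 56, 97], [33, 57, 98], [30, 54, 95], [33, 58, 97], [34, 58, 99]]
```

View pics/z3.png

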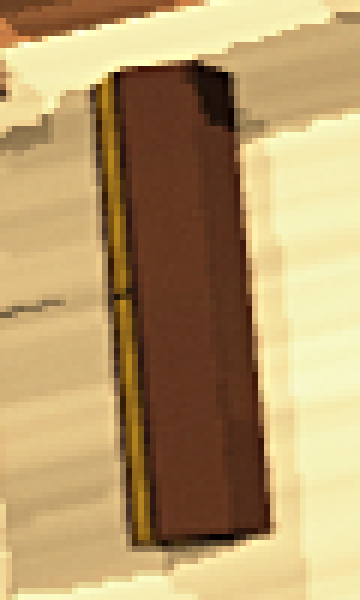

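Depth agrees: the stripe is on the upper face towards the fence (y 53-64, z 44-61). So it's one 60° roll away from the fence. Next, a precise jig pose from picked corners.

```bash
python3 - <<'E'
import cv2
p=cv2.imread('pics/top0.png')
cv2.imwrite('pics/z4.png',cv2.resize(p[155:295,190:290],(560,784)[0:0] or (428,600),interpolation=cv2.INTER_CUBIC))
cv2.imwrite('pics/z5.png',cv2.resize(p[120:270,310:400],(360,600),interpolation=cv2.INTER_CUBIC))
E
```

```text
(no output)
```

View pics/z4.png

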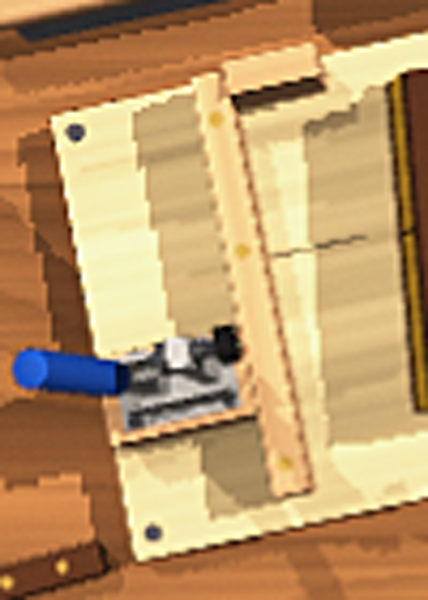

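View pics/z5.png

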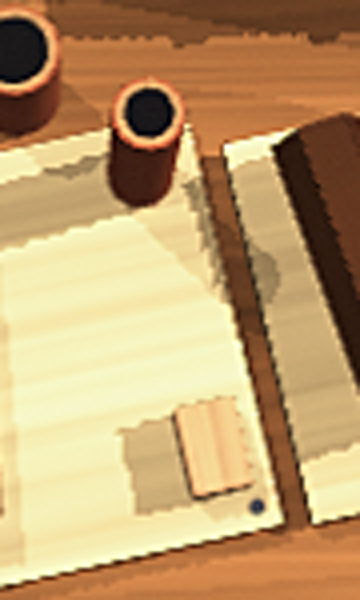

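```bash
cat > jig.py <<'E'
from h import *
z4=lambda a:np.array(a)/[4.28,4.286]+[190,155]
z5=lambda a:np.array(a)/4+[310,120]
L=[ # uv, jig xyz
 (z4([52,116]),(180,-120,18)),(z4([137,561]),(180,120,18)),(z5([190,124]),(-180,-120,18)),(z5([283,523]),(-180,120,18)),
 (z4([195,80]),(98,-115,48)),(z4([279,497]),(98,105,48)),(z4([314,487]),(80,105,48)),
 (z4([325,80]),(29.4,-100,52)),(z4([318,44]),(29.4,-118,52)),(z4([224,62]),(77.4,-118,52)),(z4([233,99]),(77.4,-100,52))]
W=np.array([onz('top',[u],j[2])[0] for u,j in L]); J=np.array([j for _,j in L],float)
a=W[:,:2]-W[:,:2].mean(0); b=J[:,:2]-J[:,:2].mean(0)
th=np.arctan2((b[:,0]*a[:,1]-b[:,1]*a[:,0]).sum(),(b*a).sum())
R=np.array([[np.cos(th),-np.sin(th),0],[np.sin(th),np.cos(th),0],[0,0,1]])
T=np.r_[W[:,:2].mean(0)-R[:2,:2]@J[:,:2].mean(0),0]
def j2w(X): return np.atleast_2d(X)@R.T+T
def w2j(X): return (np.atleast_2d(X)-T)@R
E
python3 - <<'E'
from jig import *
print(th,np.degrees(th),T); print(np.round(w2j(W)-J,1)[:,:2].tolist())
p=cv2.imread('pics/top0.png');D=np.load('pics/top0.npy')
# leg: depth points z 35..70 within the jig x -120..60
vv,uu=np.mgrid[140:290,260:380]; uv=np.c_[uu.ravel(),vv.ravel()]
X=w2j(depthpts('top',uv,D)); 
m=(X[:,2]>58)&(X[:,2]<70)&(X[:,0]>-60)&(X[:,0]<60)&(abs(X[:,1])<125)
img=np.zeros(D.shape,np.uint8); q=uv[m]; img[q[:,1],q[:,0]]=255
c=max(cv2.findContours(img,0,2)[0],key=cv2.contourArea)
Y=w2j(onz('top',c.reshape(-1,2),64))[:,:2].astype(np.float32)
print(cv2.minAreaRect(Y))
m=(X[:,2]>26)&(X[:,2]<80)&(X[:,0]>-60)&(X[:,0]<60)&(abs(X[:,1])<125)
print(X[m].min(0),X[m].max(0))
# blue handle
hsv=cv2.cvtColor(p,cv2.COLOR_BGR2HSV)
b=cv2.inRange(hsv,(100,150,60),(130,255,255)); b[:100]=0; v,u=np.nonzero(b[:,150:260]);u+=150
H=w2j(depthpts('top',np.c_[u,v],D)); print(np.round(H[np.argsort(H[:,2])][[0,-1]]),H[:,2].max())
for nm,pt in dict(seat=(53.4,-15,41),hp=(143.4,40,88.8),h0=(143.4+115*np.sin(.2),40,88.8+115*np.cos(.2)),h1=(258.4,40,88.8)).items(): print(nm,j2w(pt).round(1),w2j(j2w(pt)).round(0),proj('top',j2w(pt)).round(),proj('side',j2w(pt)).round())
E
```

```text
1.7633666956069312 101.03346939220728 [539.39813204  50.89266006   0.        ]
[[-0.2, -1.0], [-0.7, -1.0], [0.2, 5.6], [0.2, -2.8], [-1.4, 0.6], [-2.0, -0.9], [-2.3, -2.1], [1.4, 1.5], [1.2, 0.3], [2.2, -1.1], [1.4, 0.9]]
((-12.694421768188477, -5.98980712890625), (170.72027587890625, 36.043182373046875), 83.13597106933594)
[ -48.15778894 -121.05808323   26.63253505] [45.57345055 80.89165061 70.24024906]
[[147.  32. 132.]
 [160.  40. 206.]] 206.01587336510192
seat [[543.9 106.2  41. ]] [[ 53. -15.  41.]] [[264. 214.]] [[347. 231.]]
hp [[472.7 184.   88.8]] [[143.  40.  89.]] [[224. 245.]] [[315. 196.]]
h0 [[468.3 206.4 201.5]] [[166.  40. 202.]] [[197. 242.]] [[313. 149.]]
h1 [[450.7 296.9  88.8]] [[258.  40.  89.]] [[170. 256.]] [[306. 174.]]
```

```bash
cat > plan.py <<'E'
from jig import *
from scipy.spatial.transform import Rotation as Rn
def cur():
    s=telemetry.get_state(); return s['ee_pos'],Rn.from_euler('xyz',s['eef_rot']),s
def tgt_rot(n,tilt,sgn):
    """approach = down tilted: tool body leans toward +n by tilt; jaw along n"""
    up=np.array([0,0,1.]); x=-np.sin(tilt)*n-np.cos(tilt)*up; z=(np.cos(tilt)*n-np.sin(tilt)*up)*sgn
    return Rn.from_matrix(np.c_[x,np.cross(z,x),z])
def rel(p,r,p0,r0):
    return r0.inv().apply(np.array(p)-p0).round(1), (r0.inv()*r).as_rotvec().round(4)
E
python3 - <<'E'
from plan import *
p,r,s=cur(); print(r.as_matrix().round(3)); 
lj=np.array([np.cos(np.radians(83.1)),np.sin(np.radians(83.1)),0]); l=R@lj; n=np.cross(l,[0,0,1]); print('l',l,'n',n)
c=j2w([-12.7,-6,41])[0]; print(c, proj('top',c))
for sg in(1,-1):
    q=tgt_rot(n,np.radians(30),sg); print(sg,rel(c,q,p,r))
    print(rel(c,tgt_rot(n,-np.radians(30),sg),p,r))
E
```

```text
[[-0.     0.974  0.228]
 [ 0.001  0.228 -0.974]
 [-1.     0.    -0.001]]
l [-0.99739885 -0.07208009  0.        ] n [-0.07208009  0.99739885  0.        ]
[547.71778161  39.5757068   41.        ] [[294.40932618 211.09547374]]
1 (array([ 215.4,  542.2, -513.2]), array([-2.8864,  0.0614, -0.7753]))
(array([ 215.4,  542.2, -513.2]), array([-2.8873, -0.0608,  0.7718]))
-1 (array([ 215.4,  542.2, -513.2]), array([ 0.154 , -0.5237, -0.0415]))
(array([ 215.4,  542.2, -513.2]), array([0.1541, 0.5213, 0.0411]))
```

>>> arm_command([
  [0.3, [5, 27, -26], [0, 0, 0]],
  [0.3, [10, 54, -52], [0.05, 0, 0]],
  [0.3, [15, 81, -78], [0.1, 0, 0]],
  [0.3, [15, 108, -104], [0.15, 0, 0]],
  [0.3, [15, 136, -130], [0.154, 0, 0]],
  [0.3, [15, 163, -156], [0.154, 0, 0]],
  [0.3, [15, 190, -182], [0.154, 0, 0]],
  [0.3, [15, 217, -208], [0.154, 0, 0]],
  [0.3, [15, 244, -234], [0.154, 0, 0]],
  [0.3, [15, 271, -257], [0.154, 0, 0]],
])

```text
t: 1.1
ee_pos: [342.5, -270.7, 241.1]
eef_rot: [-2.099, 1.571, 2.689]
force: [0.1, -1.2, -0.9]
width: 0.699
```

```bash
python3 - <<'E'
from plan import *
p,r,s=cur(); print(s['q'],s['width'],s['t'],p,r.as_matrix().round(3))
l=np.array([-0.9974,-0.0721,0]); n=np.array([-.0721,.9974,0]); c=np.array([547.7,39.6,41]); g=c-15*l
print(g,rel([g[0],g[1],200],tgt_rot(n,0,-1),p,r))
E
```

```text
[-9.70251680e-01 -4.05618182e-01 -3.93673731e-01  1.58280615e+00
 -3.72571508e-05  2.09564735e+00] 0.6985876028958403 1.1 [ 342.48831216 -270.7042894   241.11927603] [[-0.     0.997  0.076]
 [ 0.     0.076 -0.997]
 [-1.    -0.    -0.   ]]
[562.661   40.6815  41.    ] (array([  41.1,  243.1, -293.8]), array([ 0.0035, -0.    ,  0.0001]))
```

>>> arm_command([
  [0.3, [4, 24, -29], [-0.14, 0, 0]],
  [0.3, [8, 49, -59], [-0.28, 0, 0]],
  [0.3, [12, 73, -88], [-0.42, 0, 0]],
  [0.3, [16, 97, -117], [-0.56, 0, 0]],
  [0.3, [20, 121, -147], [-0.7, 0, 0]],
  [0.3, [24, 146, -176], [-0.84, 0, 0]],
  [0.3, [28, 170, -206], [-0.98, 0, 0]],
  [0.3, [32, 194, -235], [-1.12, 0, 0]],
  [0.3, [36, 219, -264], [-1.26, 0, 0]],
  [0.3, [41, 243, -294], [-1.4, 0, 0]],
])

```text
t: 2.1
ee_pos: [562.7, 40.8, 199.8]
eef_rot: [-2.475, 1.57, -2.564]
force: [0.0, -1.4, -0.1]
width: 0.699
```

>>> arm_command([
  [0.3, [0, 0, 0], [-0.14, 0, 0]],
  [0.3, [0, 0, 0], [-0.28, 0, 0]],
  [0.3, [0, 0, 0], [-0.42, 0, 0]],
  [0.3, [0, 0, 0], [-0.56, 0, 0]],
  [0.3, [0, 0, 0], [-0.7, 0, 0]],
  [0.3, [0, 0, 0], [-0.84, 0, 0]],
  [0.3, [0, 0, 0], [-0.98, 0, 0]],
  [0.3, [0, 0, 0], [-1.12, 0, 0]],
  [0.3, [0, 0, 0], [-1.26, 0, 0]],
  [0.3, [0, 0, 0], [-1.4, 0, 0]],
])

```text
t: 3.1
ee_pos: [561.8, 39.3, 199.8]
eef_rot: [1.764, 1.57, 3.075]
force: [0.5, 0.5, -0.3]
width: 0.701
```

```bash
cat >> plan.py <<'E'
l=np.array([-0.9974,-0.0721,0]); n=np.array([-.0721,.9974,0]); c=np.array([547.7,39.6,41]); g=c-15*l
E
python3 - <<'E'
from plan import *
p,r,s=cur(); print(s['q'],s['width'],s['t'],p,r.as_matrix().round(3))
q=tgt_rot(n,np.radians(30),1); a=q.apply([1,0,0])
for back in (110,60): print(rel(g-a*back,q,p,r))
print(snap('side','s1')[0].shape, snap('top','t1')[0].shape)
E
```

```text
[-1.62307612e-01 -1.10012331e-02 -1.23453135e-01  1.45914245e+00
 -7.63544486e-05  9.77113641e-02] 0.7012473451460675 3.1 [561.81247086  39.30878372 199.81859978] [[-0.001 -0.966  0.257]
 [ 0.     0.257  0.966]
 [-1.     0.001 -0.   ]]
(array([63.6, 17.4, 53.5]), array([-0.3243,  0.5187, -0.0877]))
(array([106.9,   9.2,  29.9]), array([-0.3243,  0.5187, -0.0877]))
(480, 640, 3) (480, 640, 3)
```

View pics/s1.png

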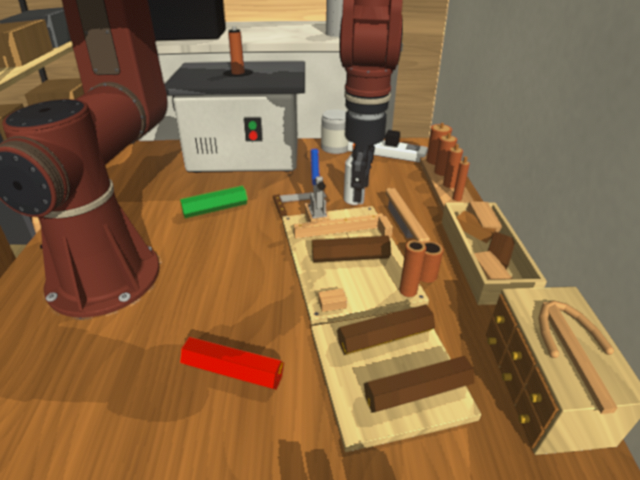

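>>> arm_command([
  [0.3, [0, 2, 6], [-0.054, 0.086, -0.015]],
  [0.3, [0, 4, 15], [-0.108, 0.172, -0.03]],
  [0.3, [5, 8, 25], [-0.162, 0.258, -0.044]],
  [0.3, [20, 12, 35], [-0.216, 0.345, -0.058]],
  [0.3, [40, 15, 45], [-0.27, 0.43, -0.073]],
  [0.3, [63.6, 17.4, 53.5], [-0.3243, 0.5187, -0.0877]],
  [0.3, [63.6, 17.4, 53.5], [-0.3243, 0.5187, -0.0877]],
  [0.3, [63.6, 17.4, 53.5], [-0.3243, 0.5187, -0.0877]],
])

```text
t: 4.0
ee_pos: [558.8, 95.8, 136.1]
eef_rot: [-3.14, 1.048, -1.506]
force: [0.6, -1.4, 0.6]
width: 0.703
```

```bash
python3 - <<'E'
from plan import *
p,r,s=cur(); print(s['q'],s['width'],s['t'],p,r.as_matrix().round(3))
q=tgt_rot(n,np.radians(30),1); a=q.apply([1,0,0])
for back in (60,40,28): print(rel(g-a*back,q,p,r))
a,_=snap('side','s2'); b,_=snap('top','t2')
cv2.imwrite('pics/c2.png',np.hstack([cv2.resize(a[100:300,250:450],(400,400)),cv2.resize(b[125:325,180:380],(400,400))]))
E
```

```text
[ 0.18452871  0.15609051 -0.13368015  1.34950911 -0.51861195  0.13860745] 0.7030123208462795 4.0 [558.80903115  95.81235075 136.09894505] [[ 0.033 -0.998 -0.055]
 [-0.498 -0.064  0.865]
 [-0.866 -0.001 -0.499]]
(array([50. , -0. , -0.4]), array([-0.0071,  0.0009, -0.0035]))
(array([70. , -0.1, -0.4]), array([-0.0071,  0.0009, -0.0035]))
(array([82. , -0.2, -0.4]), array([-0.0071,  0.0009, -0.0035]))
```

View pics/c2.png

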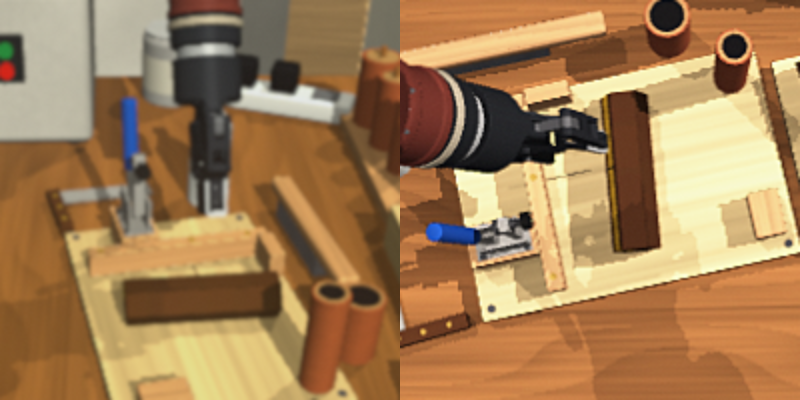

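The gripper leans 30° over the fence and is clear of the clamp. Approaching.

>>> arm_command([
  [0.3, [15, 0, 0], [0, 0, 0]],
  [0.3, [30, 0, 0], [0, 0, 0]],
  [0.3, [45, 0, 0], [0, 0, 0]],
  [0.3, [60, 0, 0], [0, 0, 0]],
  [0.3, [70, 0, 0], [0, 0, 0]],
  [0.3, [70, 0, 0], [0, 0, 0]],
])

```text
t: 4.7
ee_pos: [561.7, 59.3, 76.1]
eef_rot: [-3.139, 1.048, -1.505]
force: [-0.1, 0.1, 0.3]
width: 0.698
```

>>> arm_command([
  [0.3, [4, 0, 0], [0, 0, 0]],
  [0.3, [8, 0, 0], [0, 0, 0]],
  [0.3, [12, 0, 0], [0, 0, 0]],
  [0.3, [12, 0, 0], [0, 0, 0]],
])

```text
t: 5.1
ee_pos: [561.9, 54.5, 65.2]
eef_rot: [-3.141, 1.047, -1.504]
force: [0.5, 0.3, -0.1]
width: 0.697
```

```bash
python3 - <<'E'
from plan import *
p,r,s=cur(); print(p,s['force'],(p-g)@n,(p-g)@l,p[2]-41)
a,_=snap('side','s3'); b,_=snap('top','t3')
cv2.imwrite('pics/c3.png',np.hstack([cv2.resize(a[140:300,270:430],(400,400)),cv2.resize(b[145:285,210:350],(400,400))]))
E
```

```text
[561.88646956  54.45315335  65.24381483] [ 0.47195665  0.26898795 -0.06737433] 13.791690693227258 -0.22041954812969167 24.243814829757156
```

View pics/c3.png

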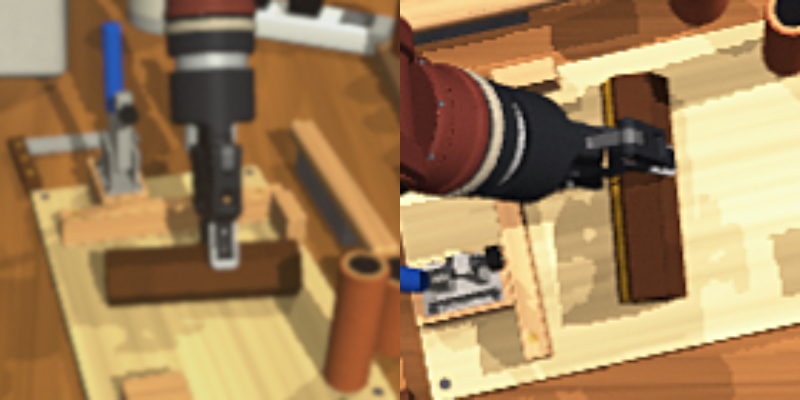

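>>> arm_command([
  [0.3, [2, 0, 0], [0, 0, 0]],
  [0.3, [4, 0, 0], [0, 0, 0]],
  [0.3, [4, 0, 0], [0, 0, 0]],
])

```text
t: 5.5
ee_pos: [562.1, 52.5, 61.9]
eef_rot: [-3.141, 1.047, -1.504]
force: [0.5, -0.1, -0.0]
width: 0.696
```

>>> arm_command([
  [0.5, [0, 0, 0], [0, 0, 0]],
  [0.6, [0, 0, 0], [0, 0, 0]],
  [0.6, [0, 0, 0], [0, 0, 0]],
  [0.6, [0, 0, 0], [0, 0, 0]],
  [0.6, [0, 0, 0], [0, 0, 0]],
  [0.6, [0, 0, 0], [0, 0, 0]],
], force=30)

```text
t: 6.1
ee_pos: [562.5, 52.4, 62.6]
eef_rot: [-3.139, 1.046, -1.502]
force: [0.0, -1.9, 5.1]
width: 0.535
```

```bash
python3 - <<'E'
from plan import *
p,r,s=cur(); print(p,s['force'],s['width']*85,(p-g)@n,(p-g)@l,p[2]-41)
a,_=snap('side','s4'); b,_=snap('top','t4')
cv2.imwrite('pics/c4.png',np.hstack([cv2.resize(a[140:300,270:430],(400,400)),cv2.resize(b[145:285,210:350],(400,400))]))
E
```

```text
[562.50742355  52.36108357  62.64737103] [ 0.02760208 -1.91722336  5.12903194] 45.51386956661977 11.660289517523093 -0.6889208269401016 21.64737103064659
```

View pics/c4.png

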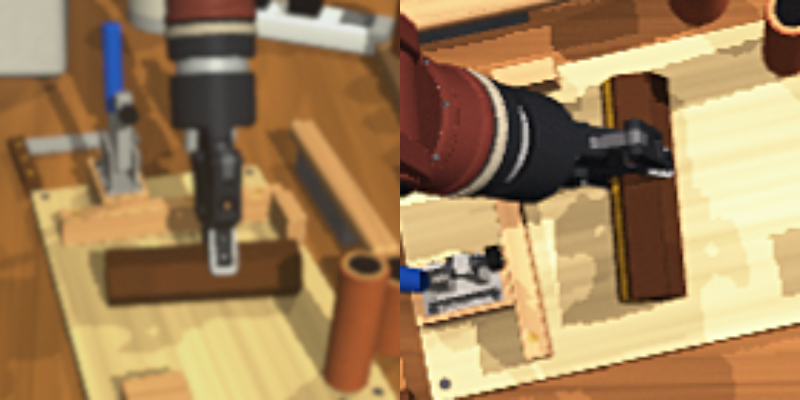

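```bash
python3 - <<'E'
from plan import *
p,r,s=cur()
piv=c-.8*n-13.3*n+[0,0,-23]; piv=piv+l*((p-piv)@l)
for k in range(1,11):
    Q=Rn.from_rotvec(-l*np.radians(3*k)); pp=piv+Q.apply(p-piv)+[0,0,.1*k]
    print(*rel(pp,Q*r,p,r))
E
```

```text
[-0.  -0.  -2.7] [-0.0001 -0.0524  0.0003]
[ 0.1 -0.  -5.5] [-0.0002 -0.1047  0.0006]
[ 0.4 -0.  -8.2] [-0.0003 -0.1571  0.0009]
[  0.8  -0.1 -10.9] [-0.0004 -0.2094  0.0012]
[  1.3  -0.1 -13.6] [-0.0005 -0.2618  0.0015]
[  2.   -0.1 -16.2] [-0.0006 -0.3142  0.0018]
[  2.8  -0.1 -18.8] [-0.0007 -0.3665  0.0021]
[  3.8  -0.1 -21.4] [-0.0008 -0.4189  0.0024]
[  4.9  -0.1 -23.8] [-0.0008 -0.4712  0.0027]
[  6.1  -0.2 -26.3] [-0.0009 -0.5236  0.003 ]
```

>>> arm_command([
  [0.6, [0, 0, -2.7], [0, -0.0524, 0]],
  [0.6, [0.1, 0, -5.5], [0, -0.1047, 0]],
  [0.6, [0.4, 0, -8.2], [0, -0.1571, 0]],
  [0.6, [0.8, 0, -10.9], [0, -0.2094, 0]],
  [0.6, [1.3, 0, -13.6], [0, -0.2618, 0]],
  [0.6, [2, 0, -16.2], [0, -0.3142, 0]],
  [0.6, [2.8, 0, -18.8], [0, -0.3665, 0]],
  [0.6, [3.8, 0, -21.4], [0, -0.4189, 0]],
  [0.6, [4.9, 0, -23.8], [0, -0.4712, 0]],
  [0.6, [6.1, 0, -26.3], [0, -0.5236, 0]],
])

```text
t: 7.2
ee_pos: [563.6, 27.2, 69.5]
eef_rot: [-0.143, 1.567, 1.494]
force: [0.6, 0.3, -0.9]
width: 0.531
```

```bash
python3 - <<'E'
from plan import *
p,r,s=cur(); print(p,s['force'],s['width']*85,s['q'])
a,_=snap('side','s5'); b,_=snap('top','t5')
cv2.imwrite('pics/c5.png',np.hstack([cv2.resize(a[140:300,270:430],(400,400)),cv2.resize(b[145:285,210:350],(400,400))]))
E
```

```text
[563.62962365  27.21906153  69.52430876] [ 0.62511117  0.32963799 -0.87621161] 45.12735245846383 [-0.18517601  0.04916193 -0.30168718  1.2203109   0.00333793 -0.25174567]
```

View pics/c5.png

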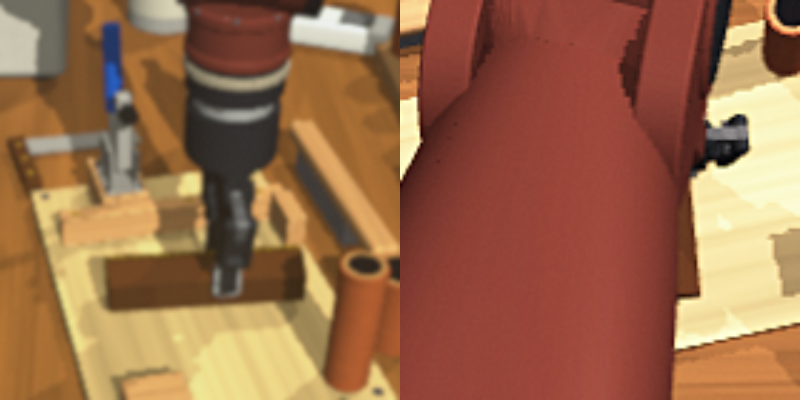

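>>> arm_command([
  [0.6, [0.1, 0, -2.7], [0, -0.0524, 0]],
  [0.6, [0.4, 0, -5.4], [0, -0.1047, 0]],
  [0.6, [0.8, 0, -8.1], [0, -0.1571, 0]],
  [0.6, [1.3, 0, -10.7], [0, -0.2094, 0]],
  [0.6, [2.0, 0, -13.3], [0, -0.2618, 0]],
  [0.6, [2.8, 0, -15.9], [0, -0.3142, 0]],
  [0.6, [3.8, 0, -18.5], [0, -0.3665, 0]],
  [0.6, [5.0, 0, -21.0], [0, -0.4189, 0]],
  [0.6, [6.2, 0, -23.4], [0, -0.4712, 0]],
  [0.6, [7.5, 0, -25.8], [0, -0.5236, 0]],
])

```text
t: 8.3
ee_pos: [565.5, 1.8, 62.6]
eef_rot: [-0.0, 1.046, 1.638]
force: [-2.0, 0.9, 10.1]
width: 0.531
```

```bash
python3 - <<'E'
from plan import *
p,r,s=cur(); print(p,s['force'],s['width']*85,s['q'],r.as_matrix().round(3))
a,_=snap('side','s6'); b,_=snap('top','t6')
cv2.imwrite('pics/c6.png',np.hstack([cv2.resize(a[140:300,270:430],(400,400)),cv2.resize(b[145:285,210:350],(400,400))]))
E
```

```text
[565.5037668    1.77922535  62.61651537] [-1.96800334  0.92655205 10.11237628] 45.13336857690114 [-0.45577758  0.2830545  -0.13775454  1.43159111  0.44943821 -0.58744939] [[-0.034 -0.998 -0.058]
 [ 0.5   -0.067  0.863]
 [-0.865 -0.     0.501]]
```

View pics/c6.png

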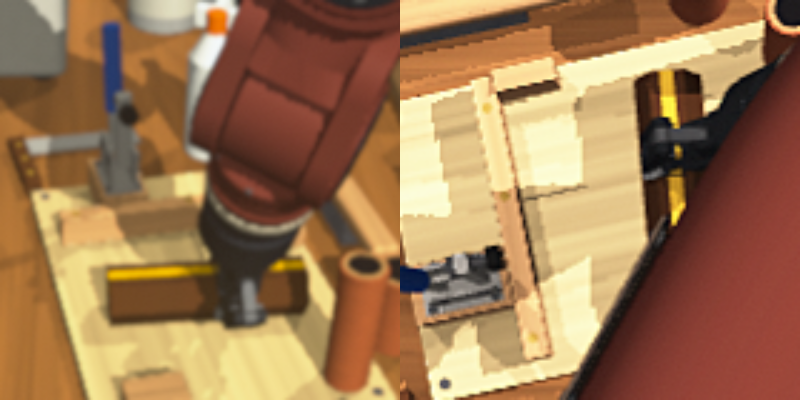

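The stripe is on top. While it's still gripped, I'll slide the leg along the board to near the seat, taking out the 7° yaw.

```bash
cat >> plan.py <<'E'
def slide(p,r,c0,c1,yaw,N,lift=0):
    for k in range(1,N+1):
        f=k/N; Q=Rn.from_rotvec([0,0,yaw*f]); pp=c0+f*(c1-c0)+Q.apply(p-c0)+[0,0,lift]
        print(k,*[x.tolist() for x in rel(pp,Q*r,p,r)])
E
python3 - <<'E'
from plan import *
p,r,s=cur()
c0=c-27.4*n; print(w2j(c0)); c1=j2w([46,-12,41])[0]
print(c0,c1); slide(p,r,c0,c1,np.radians(6.9),10,0.6)
E
```

```text
[[-39.87443934  -2.69597643  41.        ]]
[549.67554  12.27124  41.     ] [542.37272915  98.33896415  41.        ]
1 [3.9, 0.0, 7.9] [-0.0104, 0.0, 0.0061]
2 [8.4, 0.1, 15.5] [-0.0208, 0.0, 0.0121]
3 [12.8, 0.1, 23.2] [-0.0312, 0.0, 0.0182]
4 [17.2, 0.1, 30.8] [-0.0416, 0.0, 0.0242]
5 [21.7, 0.2, 38.4] [-0.052, 0.0, 0.0303]
6 [26.1, 0.2, 46.0] [-0.0624, 0.0, 0.0364]
7 [30.6, 0.2, 53.7] [-0.0728, 0.0, 0.0424]
8 [35.0, 0.3, 61.3] [-0.0833, 0.0, 0.0485]
9 [39.5, 0.3, 68.9] [-0.0937, 0.0, 0.0545]
10 [43.9, 0.4, 76.6] [-0.1041, 0.0, 0.0606]
```

>>> arm_command([
  [0.6, [3.9, 0, 7.9], [-0.0104, 0, 0.0061]],
  [0.6, [8.4, 0.1, 15.5], [-0.0208, 0, 0.0121]],
  [0.6, [12.8, 0.1, 23.2], [-0.0312, 0, 0.0182]],
  [0.6, [17.2, 0.1, 30.8], [-0.0416, 0, 0.0242]],
  [0.6, [21.7, 0.2, 38.4], [-0.052, 0, 0.0303]],
  [0.6, [26.1, 0.2, 46.0], [-0.0624, 0, 0.0364]],
  [0.6, [30.6, 0.2, 53.7], [-0.0728, 0, 0.0424]],
  [0.6, [35.0, 0.3, 61.3], [-0.0833, 0, 0.0485]],
  [0.6, [39.5, 0.3, 68.9], [-0.0937, 0, 0.0545]],
  [0.6, [43.9, 0.4, 76.6], [-0.1041, 0, 0.0606]],
])

```text
t: 9.4
ee_pos: [559.4, 89.8, 62.8]
eef_rot: [-0.001, 1.047, 1.758]
force: [-0.8, -1.0, -0.7]
width: 0.529
```

```bash
python3 - <<'E'
from plan import *
p,r,s=cur(); print(s['t'],p,s['force'],s['width']*85,s['q'])
print('tool y,l in tool: jig -y dir',r.inv().apply(-R[:,1]).round(3),'jig x',r.inv().apply(R[:,0]).round(3))
a,_=snap('side','s7'); b,_=snap('top','t7')
cv2.imwrite('pics/c7.png',np.hstack([cv2.resize(a[140:300,270:430],(400,400)),cv2.resize(b[145:285,210:350],(400,400))]))
E
```

```text
9.4 [559.35199915  89.80886737  62.83986279] [-0.75628993 -1.02452912 -0.7266859 ] 45.00314007815529 [-0.30245434  0.26449248 -0.15744413  1.41388093  0.45676394 -0.55224146]
tool y,l in tool: jig -y dir [ 0.003 -1.     0.004] jig x [0.5   0.005 0.866]
```

View pics/c7.png

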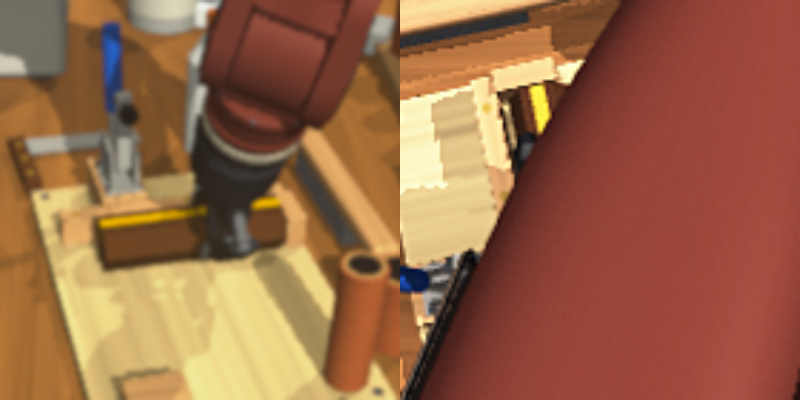

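>>> arm_command([
  [0.6, [0, -1, 0], [0, 0, 0]],
  [0.6, [0, -2, 0], [0, 0, 0]],
  [0.6, [0, -3, 0], [0, 0, 0]],
  [0.6, [0, -3, 0], [0, 0, 0]],
])

```text
t: 9.9
ee_pos: [562.6, 89.3, 62.8]
eef_rot: [-0.001, 1.048, 1.756]
force: [0.6, -0.5, -0.1]
width: 0.525
```

>>> arm_command([
  [0.6, [0, -1, 0], [0, 0, 0]],
  [0.6, [0, -2, 0], [0, 0, 0]],
  [0.6, [0, -2, 0], [0, 0, 0]],
])

```text
t: 10.2
ee_pos: [564.5, 89.9, 62.8]
eef_rot: [-0.001, 1.048, 1.757]
force: [0.8, -0.2, -1.3]
width: 0.527
```

>>> arm_command([
  [0.6, [0, -1, 0], [0, 0, 0]],
  [0.6, [0, -2, 0], [0, 0, 0]],
  [0.6, [0, -2, 0], [0, 0, 0]],
])

```text
t: 10.5
ee_pos: [565.1, 90.2, 62.8]
eef_rot: [0.006, 1.048, 1.763]
force: [-8.9, -4.8, 3.8]
width: 0.528
```

```bash
python3 - <<'E'
from plan import *
a,D=snap('side','s8')
cv2.imwrite('pics/c8.png',cv2.resize(a[190:275,290:405],(690,510),interpolation=cv2.INTER_CUBIC))
p,r,s=cur(); print(w2j(p),s['force'])
E
```

```text
[[ 33.60912226 -32.71479105  62.80615812]] [-8.3528813  -4.93192525  4.89041587]
```

View pics/c8.png

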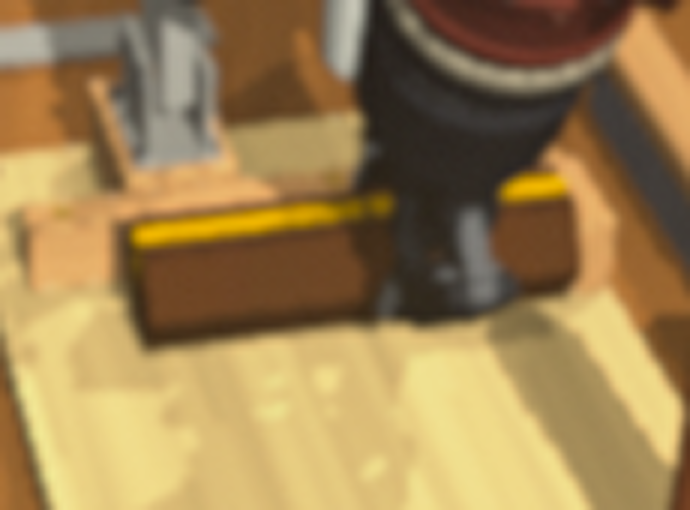

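>>> arm_command([
  [0.3, [0, 0, 0], [0, 0, 0]],
  [0.3, [0, 0, 0], [0, 0, 0]],
  [0.3, [0, 0, 0], [0, 0, 0]],
  [0.3, [-5, 0, 0], [0, 0, 0]],
  [0.3, [-15, 0, 0], [0, 0, 0]],
  [0.3, [-35, 0, 0], [0, 0, 0]],
  [0.3, [-60, 0, 0], [0, 0, 0]],
  [0.3, [-90, 0, 0], [0, 0, 0]],
  [0.3, [-90, 0, 0], [0, 0, 0]],
])

```text
t: 11.45
ee_pos: [576.9, 43.8, 145.1]
eef_rot: [-0.012, 1.051, 1.746]
force: [0.2, 1.0, 0.1]
width: 0.699
```

```bash
python3 - <<'E'
from plan import *
p,r,s=cur(); print(s['t'],p,w2j(p),s['force'],s['width']*85,s['q'])
q=tgt_rot(R[:,0],0,1)
print('untilt at jig(-20,-12,130)',rel(j2w([-20,-12,130])[0],q,p,r))
a,_=snap('side','s9'); b,_=snap('top','t9')
cv2.imwrite('pics/c9.png',np.hstack([cv2.resize(a[140:300,270:430],(400,400)),cv2.resize(b[145:285,210:350],(400,400))]))
E
```

```text
11.45 [576.92692797  43.77756502 145.09109114] [[-14.16592679 -35.47339313 145.09109114]] [0.17698445 0.97334036 0.08010958] 59.378789363039466 [-0.36737998  0.27171112  0.0045374   1.59115688  0.43973433 -0.61870059]
untilt at jig(-20,-12,130) (array([ 10. ,  23.5, -12.6]), array([-0.0058,  0.5202,  0.0075]))
```

View pics/c9.png

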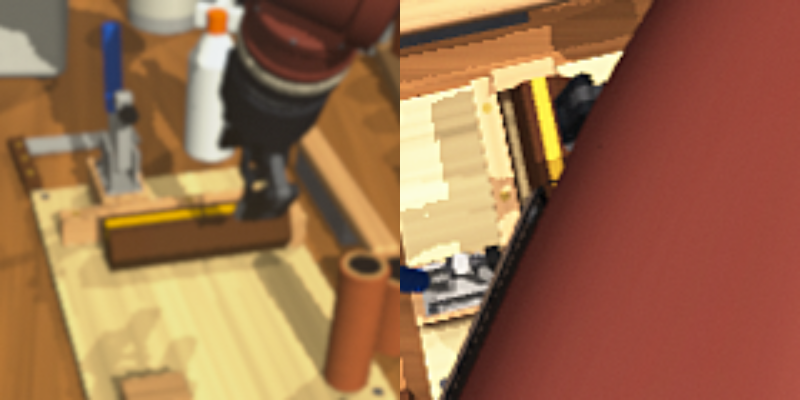

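>>> arm_command([
  [1, [2, 5, -2], [0, 0.1, 0]],
  [1, [4, 10, -5], [0, 0.2, 0]],
  [1, [6, 15, -8], [0, 0.3, 0]],
  [1, [8, 20, -10], [0, 0.4, 0]],
  [1, [10, 23.5, -12.6], [-0.0058, 0.5202, 0.0075]],
  [1, [10, 23.5, -12.6], [-0.0058, 0.5202, 0.0075]],
], force=40)

```text
t: 12.15
ee_pos: [551.3, 38.2, 125.1]
eef_rot: [1.358, 1.564, 3.127]
force: [-1.0, 1.1, -0.7]
width: 0.003
```

>>> arm_command([
  [1, [20, 0, 0], [0, 0, 0]],
  [1, [40, 0, 0], [0, 0, 0]],
  [1, [60, 0, 0], [0, 0, 0]],
  [1, [79, 0, 0], [0, 0, 0]],
  [1, [79, 0, 0], [0, 0, 0]],
])

```text
t: 12.65
ee_pos: [551.1, 36.3, 44.5]
eef_rot: [0.849, 1.56, 2.614]
force: [0.6, 0.1, -0.3]
width: -0.0
```

```bash
python3 - <<'E'
from plan import *
p,r,s=cur(); print(s['t'],p,w2j(p),s['force'],s['width']*85,s['q'],(R.T@r.as_matrix()).round(3))
a,_=snap('side','s10')
cv2.imwrite('pics/c10.png',cv2.resize(a[190:275,290:405],(690,510),interpolation=cv2.INTER_CUBIC))
E
```

```text
12.65 [551.13795022  36.33421651  44.50432599] [[-16.53613315  -8.73658456  44.50432599]] [ 0.56297978  0.09289308 -0.27302771] -0.027637465060621497 [-0.17287825  0.04654843 -0.35172394  1.18220135  0.0035878  -0.36690618] [[ 0.007 -0.001  1.   ]
 [ 0.008  1.     0.001]
 [-1.     0.008  0.007]]
```

View pics/c10.png

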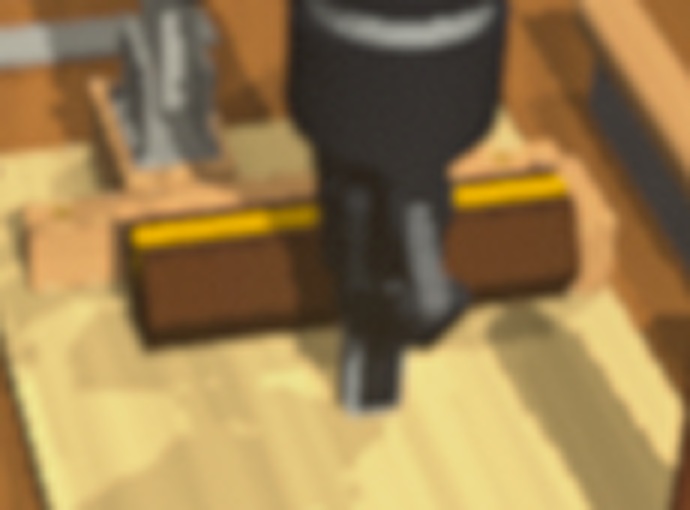

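>>> arm_command([
  [1, [-6, -4, 4], [0, 0, 0]],
  [1, [-6, -4, 8], [0, 0, 0]],
  [1, [-6, -4, 12], [0, 0, 0]],
  [1, [-6, -4, 16], [0, 0, 0]],
  [1, [-6, -4, 20], [0, 0, 0]],
  [1, [-6, -4, 23], [0, 0, 0]],
  [1, [-6, -4, 26], [0, 0, 0]],
  [1, [-6, -4, 26], [0, 0, 0]],
])

```text
t: 13.5
ee_pos: [550.8, 62.7, 52.8]
eef_rot: [1.091, 1.564, 2.856]
force: [-0.2, -1.3, -0.0]
width: 0.001
```

```bash
python3 - <<'E'
from plan import *
p,r,s=cur(); print(w2j(p),R.T@s['force'])
E
```

```text
[[  9.3930904  -13.45974935  52.79886062]] [-1.24876907  0.47056631 -0.03462039]
```

>>> arm_command([
  [1, [0, 0, 1.5], [0, 0, 0]],
  [1, [0, 0, 3], [0, 0, 0]],
  [1, [0, 0, 4.5], [0, 0, 0]],
  [1, [0, 0, 6], [0, 0, 0]],
  [1, [0, 0, 6], [0, 0, 0]],
])

```text
t: 14.0
ee_pos: [550.3, 68.6, 53.1]
eef_rot: [0.93, 1.565, 2.695]
force: [1.3, -1.8, -1.0]
width: 0.001
```

```bash
python3 - <<'E'
from plan import *
p,r,s=cur(); print(w2j(p),R.T@s['force'])
E
```

```text
[[ 15.24306753 -14.11504049  53.06623358]] [-1.97409102 -0.89476793 -1.00853662]
```

>>> arm_command([
  [1, [0, 0, 1.5], [0, 0, 0]],
  [1, [0, 0, 3], [0, 0, 0]],
  [1, [0, 0, 4.5], [0, 0, 0]],
  [1, [0, 0, 6], [0, 0, 0]],
  [1, [0, 0, 6], [0, 0, 0]],
])

```text
t: 14.5
ee_pos: [550.3, 69.7, 53.7]
eef_rot: [2.522, 1.562, -1.999]
force: [2.5, -26.4, 0.1]
width: -0.001
```

```bash
python3 - <<'E'
from plan import *
p,r,s=cur(); print(w2j(p),R.T@s['force'])
a,_=snap('side','s11')
cv2.imwrite('pics/c11.png',cv2.resize(a[190:275,290:405],(690,510),interpolation=cv2.INTER_CUBIC))
E
```

```text
[[ 16.41500159 -14.30846261  53.73396223]] [-26.37096261   2.56194632   0.09374043]
```

View pics/c11.png

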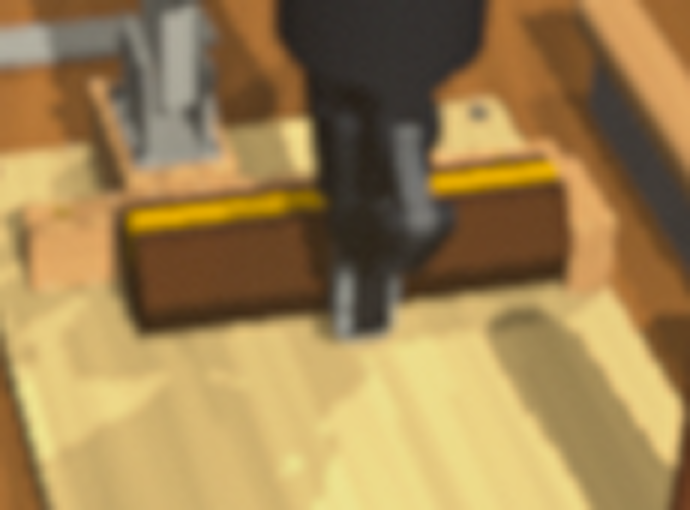

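```bash
python3 - <<'E'
from plan import *
p,r,s=cur(); pj=w2j(p)[0]; print(pj, (R.T@r.as_matrix()).round(3))
piv=np.array([143.4,40,88.8])
rr=95
for th in np.arange(-.1,1.36,.145):
    f=.2+th; C=piv+rr*np.array([np.sin(f),0,np.cos(f)])+9*np.array([-np.cos(f),0,np.sin(f)])
    T=C+[-11,0,25]; print(round(th,3),T.round(1))
p0=cv2.imread('pics/top0.png')
# glue base: near
for uv,z in(((152,187),165),((270,135),46)): print(w2j(onz('top',[uv],z)).round())
E
```

```text
[ 16.38709079 -14.25628063  53.70453338] [[-0.007  0.002  1.   ]
 [ 0.005  1.    -0.002]
 [-1.     0.005 -0.007]]
-0.1 [132.9  40.  209.2]
0.045 [146.7  40.  208.1]
0.19 [160.2  40.  205.1]
0.335 [173.1  40.  200.1]
0.48 [185.1  40.  193.3]
0.625 [196.1  40.  184.9]
0.77 [205.7  40.  174.9]
0.915 [213.7  40.  163.7]
1.06 [220.1  40.  151.4]
1.205 [224.6  40.  138.4]
1.35 [227.2  40.  124.8]
[[244. -90. 165.]]
[[   5. -185.   46.]]
```

>>> arm_command([
  [1, [0, 0, -8], [0, 0, 0]],
  [1, [-20, 0, -16], [0, 0, 0]],
  [1, [-60, 0, -16], [0, 0, 0]],
  [1, [-100, 0, -16], [0, 0, 0]],
  [1, [-140, 0, -16], [0, 0, 0]],
  [1, [-170, 0, -16], [0, 0, 0]],
  [1, [-190, 0, -16], [0, 0, 0]],
  [1, [-190, 0, -16], [0, 0, 0]],
])

```text
t: 15.35
ee_pos: [554.3, 58.4, 246.3]
eef_rot: [0.158, 1.568, 1.923]
force: [0.4, 0.4, -0.0]
width: 0.001
```

```bash
python3 - <<'E'
from plan import *
p,r,s=cur(); pj=w2j(p)[0]; print(s['t'],pj, (R.T@r.as_matrix()).round(3),s['q'])
q=tgt_rot(R[:,0],0,1)
print(rel(j2w([118,40,235])[0],q,p,r))
snap('side','s12')
E
```

```text
15.35 [  4.52497602 -16.07439007 246.28439767] [[ 0.003 -0.002  1.   ]
 [ 0.     1.     0.002]
 [-1.     0.     0.003]] [-0.13083653 -0.02703857 -0.05515389  1.54386538  0.00225765 -0.32550759]
(array([ 11.6,  55.8, 113.6]), array([ 0.0021,  0.0025, -0.0004]))
```

View pics/s12.png

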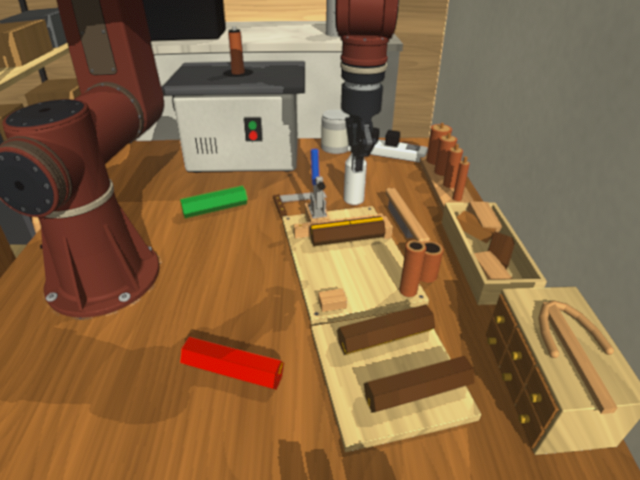

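The leg is seated along the fence, stripe up, at about (347,230). I'll measure the stripe in the side view before clamping.

```bash
cat > chk.py <<'E'
import sys
from plan import *
def chk(n,f):
    p=cv2.imread(f'pics/{f}.png'); hsv=cv2.cvtColor(p,cv2.COLOR_BGR2HSV)
    m=cv2.inRange(hsv,(20,180,120),(32,255,255))
    v,u=np.nonzero(m); X=w2j(onz(n,np.c_[u,v],64))
    k=(X[:,0]>0)&(X[:,0]<75)&(abs(X[:,1])<120); X=X[k][:,:2]
    vx,vy,x0,y0=cv2.fitLine(X.astype(np.float32),2,0,.01,.01).ravel()
    print(n,len(X),'mean',X.mean(0).round(1),'y',X[:,1].min().round(1),X[:,1].max().round(1),'ang from jig y deg',np.degrees(np.arctan2(vx,vy)).round(2),'x at -15',(x0+(-15-y0)*vx/vy).round(1))
for a in sys.argv[1:]: chk('side' if a[0]=='s' else 'top',a)
E
python3 chk.py s12
python3 - <<'E'
from plan import *
# jig check in side view: project known points
p=cv2.imread('pics/s12.png')
for X in [(80,-115,48),(80,105,48),(29.4,-100,52),(77.4,-100,52),(180,120,18),(-180,120,18),(-180,-120,18),(40.1,70,64),(66.7,70,64),(66.7,-100,64),(40.1,-100,64)]:
    u=proj('side',j2w(X))[0]; cv2.circle(p,tuple((u*8).round().astype(int).tolist()),8,(255,0,255),-1,cv2.LINE_AA,3)
cv2.imwrite('pics/c12.png',cv2.resize(p[190:330,270:450],(771,600),interpolation=cv2.INTER_CUBIC))
E
```

```text
side 288 mean [ 54.8 -15.7] y -100.9 69.2 ang from jig y deg 179.57 x at -15 54.8
```

View pics/c12.png

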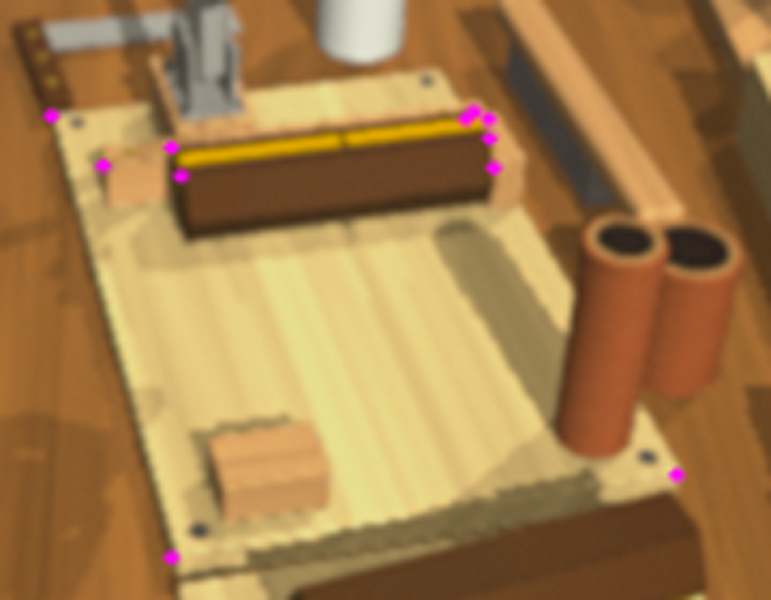

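Seated within calibration error (x 54.8, y -15.7, angle 0.4°). On to the handle.

>>> arm_command([
  [1, [0, 16, 30], [0, 0, 0]],
  [1, [0, 32, 60], [0, 0, 0]],
  [1, [5, 45, 90], [0, 0, 0]],
  [1, [11.6, 55.8, 113.6], [0.002, 0.0025, 0]],
  [1, [25, 55.8, 113.6], [0.002, 0.0025, 0]],
  [1, [37, 55.8, 115], [0.002, 0.0025, 0]],
  [1, [37, 55.8, 116], [0.002, 0.0025, 0]],
])

```text
t: 16.1
ee_pos: [474.7, 160.8, 203.5]
eef_rot: [1.44, 1.561, -3.081]
force: [0.5, -0.0, 0.2]
width: -0.002
```

```bash
python3 - <<'E'
from plan import *
p,r,s=cur(); pj=w2j(p)[0]; print(s['t'],pj, (R.T@r.as_matrix()).round(3),s['force'])
a,_=snap('side','s13');b,_=snap('top','t13')
cv2.imwrite('pics/c13.png',np.hstack([cv2.resize(a[90:250,250:410],(400,400)),cv2.resize(b[145:285,150:290],(400,400))]))
E
```

```text
16.1 [120.29645979  42.5000731  203.52480295] [[ 0.001  0.001  1.   ]
 [ 0.009  1.    -0.001]
 [-1.     0.009  0.001]] [ 0.46530075 -0.03772974  0.20842331]
```

View pics/c13.png

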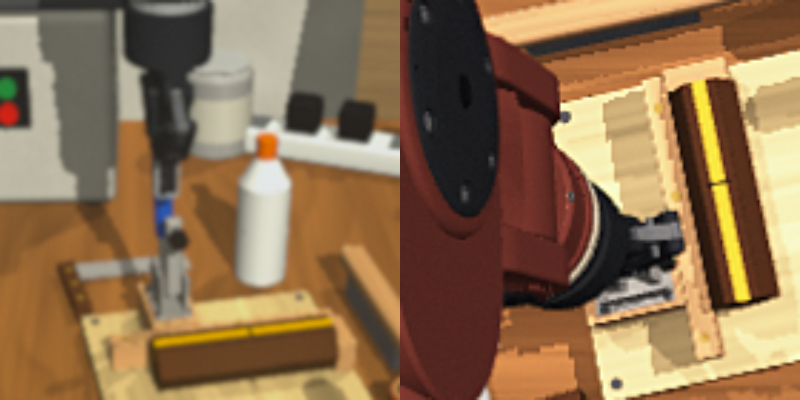

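>>> arm_command([
  [1, [0, -2, 13], [0, 0, 0]],
  [1, [-1, -2, 26], [0, 0, 0]],
  [1, [-0.5, -2, 33], [0, 0, 0]],
  [1, [0.5, -2, 40], [0, 0, 0]],
  [1, [2.5, -2, 46.5], [0, 0, 0]],
  [1, [4.5, -2, 53], [0, 0, 0]],
  [1, [7.5, -2, 59], [0, 0, 0]],
  [1, [10.5, -2, 65], [0, 0, 0]],
  [1, [14.5, -2, 70.5], [0, 0, 0]],
  [1, [18.5, -2, 76], [0, 0, 0]],
])

```text
t: 17.2
ee_pos: [463.0, 236.9, 188.1]
eef_rot: [1.336, 1.566, 3.099]
force: [0.9, -3.4, 3.6]
width: 0.005
```

```bash
python3 - <<'E'
from plan import *
p,r,s=cur(); pj=w2j(p)[0]; print(s['t'],pj,R.T@s['force'])
a,_=snap('side','s14');b,_=snap('top','t14')
cv2.imwrite('pics/c14.png',np.hstack([cv2.resize(a[90:250,250:410],(400,400)),cv2.resize(b[145:285,150:290],(400,400))]))
E
```

```text
17.2 [197.17808089  39.43926611 188.11450068] [-3.47348186 -0.24320232  3.59276537]
```

View pics/c14.png

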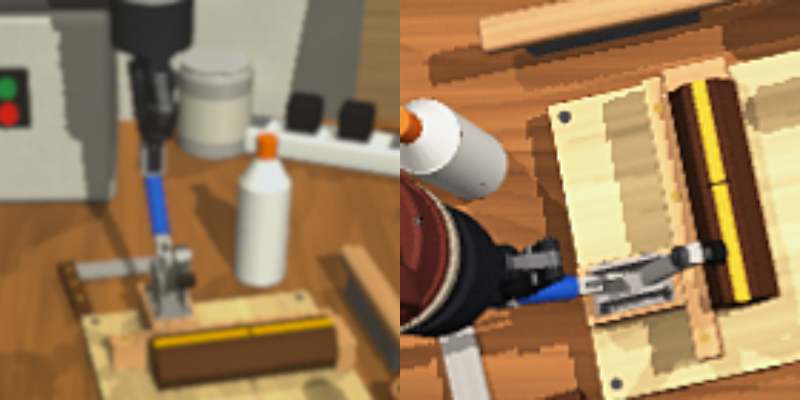

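>>> arm_command([
  [1, [7.5, 0, 4.3], [0, 0, 0]],
  [1, [13, 0, 8.5], [0, 0, 0]],
  [1, [19, 0, 12.8], [0, 0, 0]],
  [1, [24.4, 0, 16.5], [0, 0, 0]],
  [1, [30.6, 0, 19.8], [0, 0, 0]],
  [1, [36.7, 0, 22.9], [0, 0, 0]],
  [1, [43, 0, 25.3], [0, 0, 0]],
  [1, [49.7, 0, 27.4], [0, 0, 0]],
  [1, [55, 0, 28.8], [0, 0, 0]],
  [1, [59, 0, 29.5], [0, 0, 0]],
])

```text
t: 18.3
ee_pos: [457.2, 265.9, 129.3]
eef_rot: [1.099, 1.566, 2.862]
force: [0.9, 2.4, 4.6]
width: -0.002
```

```bash
python3 - <<'E'
from plan import *
p,r,s=cur(); pj=w2j(p)[0]; print(s['t'],pj,R.T@s['force'])
a,_=snap('side','s15');b,_=snap('top','t15')
cv2.imwrite('pics/c15.png',np.hstack([cv2.resize(a[90:250,250:410],(400,400)),cv2.resize(b[145:285,150:290],(400,400))]))
E
```

```text
18.3 [226.7792109   39.50833747 129.27504713] [ 2.18113274 -1.34690521  4.60254837]
```

View pics/c15.png

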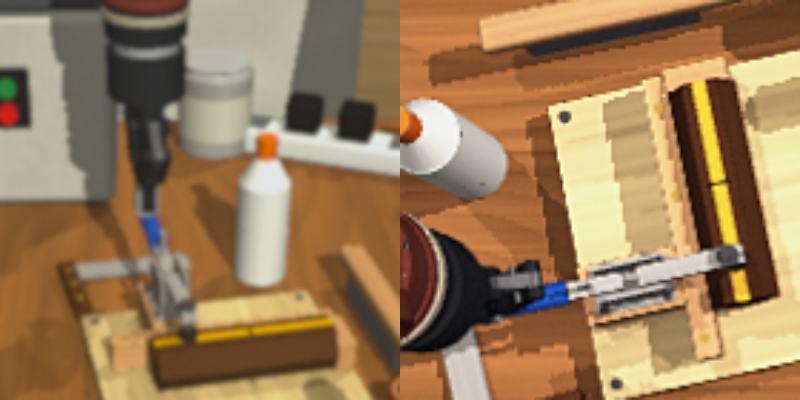

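Almost down. I'll press straight down in small steps and watch the force.

>>> arm_command([
  [1, [1.5, 0, 0], [0, 0, 0]],
  [1, [3, 0, 0], [0, 0, 0]],
  [1, [4.5, 0, 0], [0, 0, 0]],
  [1, [4.5, 0, 0], [0, 0, 0]],
])

```text
t: 18.8
ee_pos: [457.0, 265.4, 125.4]
eef_rot: [1.312, 1.566, 3.075]
force: [-3.2, 2.9, 9.6]
width: 0.001
```

>>> arm_command([
  [1, [1, 0, 0], [0, 0, 0]],
  [1, [2, 0, 0], [0, 0, 0]],
  [1, [2, 0, 0], [0, 0, 0]],
])

```text
t: 19.1
ee_pos: [457.1, 265.5, 124.8]
eef_rot: [1.25, 1.567, 3.014]
force: [-7.6, 1.5, 20.8]
width: 0.001
```

>>> arm_command([
  [1, [1, 0, 0], [0, 0, 0]],
  [1, [1, 0, 0], [0, 0, 0]],
  [1, [1, 0, 0], [0, 0, 0]],
])

```text
t: 19.4
ee_pos: [457.2, 265.6, 124.5]
eef_rot: [1.215, 1.567, 2.978]
force: [-9.8, 0.7, 26.0]
width: 0.001
```

>>> arm_command([
  [1, [-5, 0, 0], [0, 0, 0]],
  [1, [-25, 0, 0], [0, 0, 0]],
  [1, [-50, 0, 0], [0, 0, 0]],
  [1, [-90, 0, 0], [0, 0, 0]],
  [1, [-120, 0, 0], [0, 0, 0]],
  [1, [-120, -20, -30], [0, 0, 0]],
  [1, [-120, -40, -60], [0, 0, 0]],
  [1, [-120, -60, -100], [0, 0, 0]],
  [1, [-120, -60, -140], [0, 0, 0]],
  [1, [-120, -60, -180], [0, 0, 0]],
])

```text
t: 20.4
ee_pos: [550.9, 98.0, 240.1]
eef_rot: [1.528, 1.563, -2.992]
force: [0.7, 0.9, 0.4]
width: 0.0
```

```bash
python3 - <<'E'
from plan import *
p,r,s=cur(); pj=w2j(p)[0]; print(s['t'],pj,R.T@s['force'])
a,_=snap('side','s16');b,_=snap('top','t16')
cv2.imwrite('pics/c16.png',np.hstack([cv2.resize(a[120:280,260:420],(400,400)),cv2.resize(b[145:285,150:290],(400,400))]))
E
python3 chk.py s16 t16
```

```text
20.4 [ 44.05379774 -20.29852244 240.08372012] [ 0.75422951 -0.88062367  0.44741813]
side 252 mean [ 54.9 -21.6] y -100.9 69.2 ang from jig y deg 179.57 x at -15 54.8
top 216 mean [55.   6.9] y -44.4 68.9 ang from jig y deg 179.59 x at -15 55.1
```

View pics/c16.png

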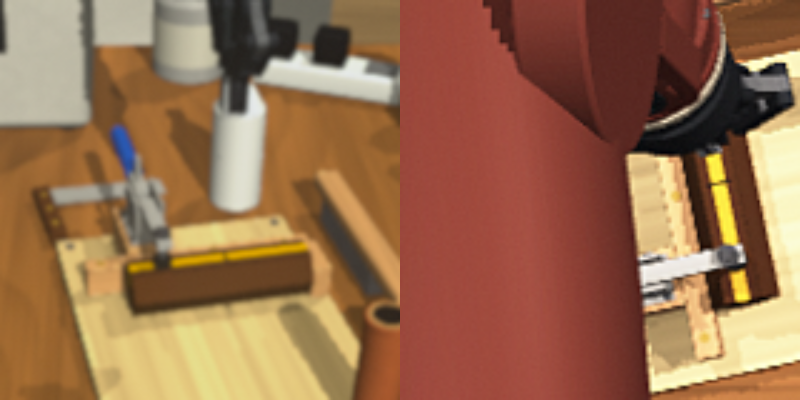

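View pics/t16.png

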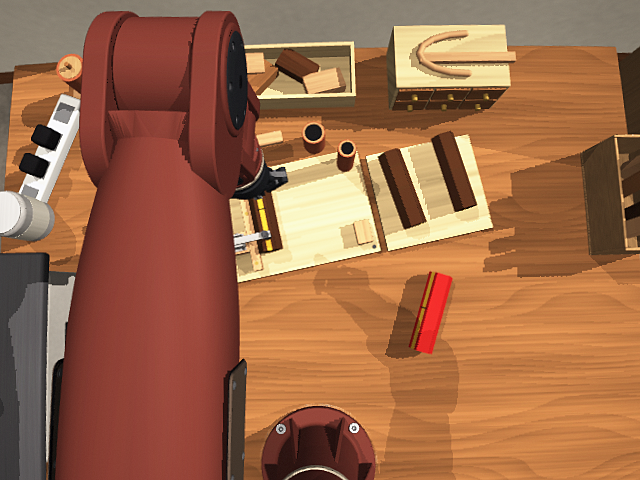

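```bash
python3 - <<'E'
from plan import *
p=cv2.imread('pics/s16.png');D=np.load('pics/s16.npy')
b=cv2.inRange(cv2.cvtColor(p,cv2.COLOR_BGR2HSV),(100,150,60),(130,255,255)); b[:160]=0;b[220:]=0;b[:,:290]=0;b[:,340:]=0
v,u=np.nonzero(b); X=w2j(depthpts('side',np.c_[u,v],D)); X=X[X[:,0]<280]; print(len(X))
vx=np.polyfit(X[:,0],X[:,2],1); print('slope rad',np.arctan(vx[0]),X[:,0].min(),X[:,0].max(),X[:,2].min(),X[:,2].max())
for th in (1.2,1.25,1.3,1.35):
    f=.2+th; print(th,proj('side',j2w([143.4+115*np.sin(f),40,88.8+115*np.cos(f)])).round(1))
print(np.c_[u,v][np.argsort(v)][:6].tolist())
c=max(cv2.findContours(b,0,2)[0],key=cv2.contourArea); print(cv2.minAreaRect(c))
p=cv2.imread('pics/s0.png') if 0 else None
E
```

```text
70
slope rad 0.044796079952435036 173.7751772803292 249.37248514354164 95.96659503112198 103.71806235961628
1.2 [[306.3 167.9]]
1.25 [[306.3 169.7]]
1.3 [[306.3 171.6]]
1.35 [[306.3 173.5]]
[[307, 171], [306, 172], [307, 172], [308, 172], [309, 172], [305, 173]]
((309.5, 179.0), (16.71257972717285, 4.642383575439453), 68.19859313964844)
```

```bash
python3 -c "
from cell import job_done; print(job_done())"
```

```text
the job is handed in; nothing more can be done
None
```

I got the leg ready for drilling and handed the job in about 20.5 s into the 62 s limit; no verdict was returned.

**What I did:**
- I gripped the leg across two slanted faces and rolled it 60° about its bottom edge, away from the fence, so the striped face came on top.
- I slid it along the board, took out its 7° skew and pushed it against the end stop until I felt about 9 N.
- I let go, then pushed it against the fence with closed fingers until I felt about 26 N.
- I swept the blue handle down until it came up hard at 26 N, then backed the arm clear of everything.

**What the last checks showed:**

| Check | Result |
|---|---|
| Stripe | On top |
| Leg angle to the fence | About 0.4° (limit 2°) |
| Stripe ends | y = −101 to +69 mm, so the leg is centred at about −16 mm (seat is −15 mm) |
| Leg centre, x | 54.8 to 55.1 mm from the two cameras, against 53.4 mm nominal; within the 3 mm limit, and the cameras are only good to about 2 mm |
| Handle | About 1.33 rad by depth slope; its end in the side view and the final fingertip height both agree with nearly 1.35 |
| Clamp foot | Seen over the leg; its contact force could not be measured directly |
| Waiting legs and bystanders | Waiting legs, sleeves and offcut look unmoved in the last top view, by eye only. I did not re-measure the glue bottle, square or brush, but nothing suggested the arm touched them |

No checks failed. The only disagreement was the 1 to 2 mm in x.

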